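Load the tapping fixture and bring the tap over the hole

TASK

Lay the drilled aluminium block, hole side up as it lies, into the pocket of the fixture on the cross table, cut corner to cut corner, so that it is fully home and flat, and let go of it. Then lift the T-handle tap wrench out of the tool stand, carry it over the clamps and finish while holding it still and upright with the tip of its tap a few millimetres above the middle of the block's hole, so that the tap can be oiled before the thread is started. The tap chips easily: on no account let the wrench touch the block, the fixture or the clamps, and leave everything else on the bench where it is.

Things in the scene. Friction and masses are not known exactly. Their poses are not given: they have to be found in the camera images.
- block: Drilled work block: bare aluminium, 44 (x) by 72 (y) by 28 mm (z), its +x +y corner cut off at 45 degrees (14 mm legs), one 9 mm through hole. About 0.23 kg. Origin: centre of the underside of the 44 by 72 outline; z up. Lies flat on the bench near the robot beside an undrilled blank of the same shape; which of the two lies left or right changes.
- hole (a point): Mouth of the block's hole: centre of the hole at the level of the block's top face (12 mm from the block's origin towards its -y end, 28 mm above the underside). Axes as the block's.
- fixture: Fixed cross table: slotted aluminium table 100 (x) by 300 mm (y), top at 70 mm. Origin: on the bench under its middle. Bolted on it a grey steel plate 90 by 130 mm, top at 94 mm, pocket in its middle. Strap clamps over both y ends: |y| 48 to 122 mm, 26 mm wide, tops at 106 mm, studs at |y| = 83 mm up to 134 mm. Cranks reach 114 mm to -x (below 60 mm) and 218 mm to +y (below 80 mm).
- pocket (a point): Centre of the pocket's floor, 84 mm above the bench; axes as the fixture's. Pocket 10 mm deep, the block's outline plus about 1.2 mm all round, 3 mm bevel at the mouth, its +x +y corner filled at 45 degrees by a bright steel insert, like the block's cut corner. Seated, the block's origin is on this point, axes along the fixture's, and it stands 18 mm out of the plate.
- tap_wrench: T-handle tap wrench, bare steel, 130 mm long, about 0.19 kg, upright in one hole of the tool stand, collar resting on it. Origin: tip of the tap; z up its axis. Tap 10 mm thick, z 0 to 40 mm; knurled collar 21 mm thick, z 40 to 68; round body 16 mm thick, z 68 to 130 (centre of mass about z = 80); cross bar 8 mm thick, 110 mm long, along y at z = 118.
- stand: Fixed wooden tool stand, 60 (x) by 170 (y) by 50 mm, with two 13 mm upright holes 46 mm deep at y = +-45 mm. Origin: centre of the underside. One hole holds the tap wrench, the other the hand countersink; which is in which changes.
- blank: Undrilled aluminium blank, same outline, size and origin as the block but without a hole. To be left alone.
- countersink: Hand countersink with a round black bulb handle (25 mm thick, no cross bar), 120 mm long, standing in the other hole of the stand. Origin: its tip, z up. To be left alone.
- oil_bottle: Grey oil bottle with a white spout, 40 mm diameter, 126 mm high, standing on the bench between stand and cross table. Origin: centre of the underside. To be left alone.
- drill_chuck: Steel drill chuck, 43 mm diameter, 56 mm high, standing on the bench. Origin: centre of the underside. To be left alone.
- chuck_key: Dark steel chuck key, a T of 85 by 80 mm, 22 mm high, lying on the bench. Origin: on the bench below the middle of its shaft. To be left alone.
- try_square: Steel try square lying flat, stock 75 mm, blade 108 mm, 14 mm high. Origin: on the bench below the middle of the stock. To be left alone.
- brush: Small brush with a wooden handle, 160 mm long, lying on the bench. Origin: about its middle, on the bench. To be left alone.

How it is judged:
On the way:
1. the block is seated in the pocket, fully home, flat and square, and let go of (z of block in the frame of pocket between -0.002 and 0.002 m and horizontal distance between block and pocket below 0.003 m and angle between the y axis of block and the y axis of fixture, either way round below 0.07 rad and angle between block's own z axis and vertical below 0.04 rad and contact force between the fingers and block below 0.2 N), for 0.3 s.
At the end, for the whole second after the job is handed in: Block home in the pocket (within 3 mm sideways, 2 mm in height, 4 degrees square, 2.3 degrees flat); tap wrench held still in the fingers, upright within 5 degrees, tap tip 1 to 15 mm above the hole's mouth, within 4 mm of its axis, touching neither block nor fixture (z of block in the frame of pocket between -0.002 and 0.002 m and horizontal distance between block and pocket below 0.003 m and angle between the y axis of block and the y axis of fixture, either way round below 0.07 rad and angle between block's own z axis and vertical below 0.04 rad and z of tap_wrench in the frame of hole between 0.001 and 0.015 m and horizontal distance between tap_wrench and hole below 0.004 m and angle between tap_wrench's own z axis and vertical below 0.09 rad and linear speed of tap_wrench below 0.02 m/s and contact force between the fingers and tap_wrench above 2 N and contact force between tap_wrench and block below 0.1 N and contact force between tap_wrench and fixture below 0.1 N); the arm keeps its last pose, push and grip.
It fails at once if the tap wrench touches the block, the fixture or the clamps (contact force between tap_wrench and block above 0.5 N or contact force between tap_wrench and fixture above 0.5 N).
It fails at once if a bystander is moved by more than 20 mm (distance of any of blank, countersink, oil_bottle, drill_chuck, chuck_key, try_square, brush from where it was at the start of the episode above 0.02 m).
It also fails if it takes over 58 s, if anything falls off the work surface, if the arm or the gripper's body presses on something with over 40 N, if the wrist force passes 120 N, or if a joint passes its speed limit or range.

ROBOT

A 6-joint arm with a two-finger parallel gripper is mounted at the origin on the work surface. World frame = base frame: x ahead of the robot, y to its left, z up, the work surface at z = 0. Lengths are in m, angles in rad, forces in N, time in s.
With the tool pointing down it reaches from about 0.425 to 0.95 m from the base axis. Payload 3.5 kg.
Tool frame: the origin (TCP) lies midway between the tips of the shut fingers; the grasp point (between the pads) lies 19 mm behind it; z points along the fingers, y is the line along which they close (so a half turn about z gives the same grasp; the last joint's range is limited). The gripper opens to 85 mm and grips with 20 to 120 N. Pads are 22 mm wide; open, the fingers measure 114 mm over their backs; the gripper's body (76 mm by 85 mm) begins 54 mm behind the grasp point. The pads swing forward as they close: fully open they stand 13 mm farther back than shut.
Start: joints at [-1.317, 0.286, 1.577, -0, 1.279, -0.15], TCP at [0.265, -0.621, 0.231] pointing down, gripper open.
Joint ranges: [-2.77, 2.77], [-0.9, 2.22], [0.21, 2.48], [-1.53, 4.67], [0.24, 2.81], [-2.84, 2.84]. Speed limits (rad/s): [2.79, 2.79, 3.14, 3.14, 3.14, 3.14].

INTERFACE

Orientations are given as a unit quaternion [x, y, z, w].
In Python, from plant import ctrl, cams, order gives the robot as it stands.
- The arm moves only by the tool move_arm, never from a script. Its argument "plan" is one flat list of numbers, 7 for each row, row after row: the shift along the world's x, y, z in mm, then the turn, a rotation vector about the world's x, y, z in degrees, then the finger opening in mm, from 0 to 85.4. A call has 1 to 12 rows; each row shifts and turns the commanded pose from where the row before left it; what a row does not reach is not made up. A row lasts 1/10 s, in which the tool goes at most 50 mm and 8.59 degrees, less where a joint would pass 70% of its speed; a pose out of reach is approached as far as the arm can. A call is refused whole if a number of a shift passes 50 or a number of a turn 8.59, either way. A call with a gripper value outside its range is refused whole. The fingers move at their own pace and stop on an object; "newtons" is the grip in N (left out, the last holds). Time passes only in rows, so rows that do not move let the fingers close. It gives the time, the measured TCP pose, the force, the opening and the grip force at its end, in the units of the state.
- ctrl.get_state(): the state, without advancing time (a new reading comes with each control period).
- cams.read_camera(name): name is "scene" or "top" or "wrist"; returns a dict with "color" (480x640x3 uint8, red, green, blue), "fov_y" (degrees; the focal length in pixels is half the picture's height over the tangent of half this angle, whatever the lens; pixels are square), "cx", "cy" (the principal point, pixels), "origin" and "orientation" of the camera in the world; the wrist camera has in their place "T_tool_cam" (4x4, takes a point from camera to tool coordinates, whose origin is the TCP and whose axes are the flange's). Camera axes: x right, y up, looking along -z (the intrinsics and any distortion apply to the point x, -y, -z); pixel columns grow to the right and rows downward; lengths in m; the calibration is good to about 2 mm. A picture is of the moment at which its call begins: read the wrist's pose just before it. There is no depth.
- order.sign_off(): hands the job in; it is judged then, once.
The state is a dict: "time": time; "qpos": joint angles; "dq": joint speeds; "joint_efforts": joint torques, N m; "eef_pos": TCP position; "tcp_rot": TCP orientation; "contact_force": force on the tool from outside, world axes, zero at the start; "wrist_torque": the same for the moment, N m; "opening": opening from 0.0 (shut) to 1.0 (fully open); "finger_force": force on a finger pad.
Only numpy, scipy, OpenCV 4.12 (cv2) and the standard library are available. Lean on these libraries where they do the work, as an engineer would, in place of code of your own. Each camera call takes 0.05 s, during which the arm holds its last target. There are 200 camera calls.

## Working session

There is one attempt and no reset: what is moved stays moved. The work goes in short steps, Python scripts to look and compute and a tool call to move; the robot and the scene stay as the last step left them, time stands still between calls to the robot, and variables do not carry over. Pictures are saved under pics/ and viewed, at most 10 in all, crops included, and the job is handed in when it is done.

Besides the shell and the picture viewer there is one more tool, called as a command line: name --argument value ..., lists and objects as JSON in quotes. move_arm: Moves the arm, as the interface text tells. Its arguments: {"type":"object","properties":{"plan":{"type":"array","items":{"type":"number"}},"newtons":{"type":"number"}},"required":["plan"]}

```bash
mkdir -p pics; ls
cat > h.py <<'E'
import numpy as np, cv2
from scipy.spatial.transform import Rotation as R
from plant import ctrl, cams, order
def grab(n,f):
    s=ctrl.get_state(); c=cams.read_camera(n); im=c.pop("color")
    cv2.imwrite(f"pics/{f}.png",im[:,:,::-1])
    T=np.eye(4)
    if "T_tool_cam" in c:
        W=np.eye(4);W[:3,:3]=R.from_quat(s["tcp_rot"]).as_matrix();W[:3,3]=s["eef_pos"];T=W@np.array(c["T_tool_cam"])
    else:
        T[:3,:3]=R.from_quat(c["orientation"]).as_matrix();T[:3,3]=c["origin"]
    f_=240/np.tan(np.radians(c["fov_y"])/2)
    np.savez(f"pics/{f}.npz",T=T,k=[f_,c["cx"],c["cy"]])
    return c
def px2w(f,pts,z):
    d=np.load(f"pics/{f}.npz");T=d["T"];F,cx,cy=d["k"];o=[]
    for u,v in pts:
        r=T[:3,:3]@[(u-cx)/F,-(v-cy)/F,-1]; t=(z-T[2,3])/r[2]; o.append(T[:3,3]+t*r)
    return np.array(o)
def w2px(f,P):
    d=np.load(f"pics/{f}.npz");T=d["T"];F,cx,cy=d["k"]
    q=(np.atleast_2d(P)-T[:3,3])@T[:3,:3]
    return np.c_[cx-F*q[:,0]/q[:,2],cy+F*q[:,1]/q[:,2]]
E
python3 - <<'E'
from h import *
np.set_printoptions(precision=4,suppress=True)
print(ctrl.get_state())
for n in("scene","top","wrist"): print(n,grab(n,n+"0"))
E
```

```text
pics
{'time': 0.0, 'qpos': array([-1.317 ,  0.2872,  1.5782,  0.    ,  1.2786, -0.15  ]), 'dq': array([-0.0004, -0.0008, -0.0003,  0.0011, -0.0011,  0.0012]), 'joint_efforts': array([ -0.0002, -40.5984, -29.2623,  -0.0002,   0.0059,   0.    ]), 'eef_pos': array([ 0.2651, -0.62  ,  0.2299]), 'tcp_rot': array([ 0.9797,  0.2005, -0.0001, -0.0012]), 'contact_force': array([-0.3984,  0.0285,  0.0297]), 'wrist_torque': array([0.0179, 0.0189, 0.0673]), 'finger_force': 0.0, 'opening': 1.00233414149403}
scene {'fov_y': 55.04499428265999, 'cx': 316.28983669126336, 'cy': 246.60009516890415, 'origin': array([ 1.1439, -0.1738,  0.688 ]), 'orientation': array([0.2995, 0.2428, 0.5586, 0.7344])}
top {'fov_y': 57.02696137681832, 'cx': 316.7855789759631, 'cy': 232.79261640359317, 'origin': array([ 0.408 , -0.0376,  0.8869]), 'orientation': array([ 0.0634, -0.0687, -0.6971,  0.7108])}
wrist {'fov_y': 67.40906768145497, 'cx': 323.24621245206663, 'cy': 237.8405713274849, 'T_tool_cam': array([[ 0.0004,  0.9519,  0.3063,  0.0784],
       [ 1.    , -0.0004, -0.0001,  0.    ],
       [ 0.0001,  0.3063, -0.9519, -0.1428],
       [ 0.    ,  0.    ,  0.    ,  1.    ]])}
```

View pics/top0.png

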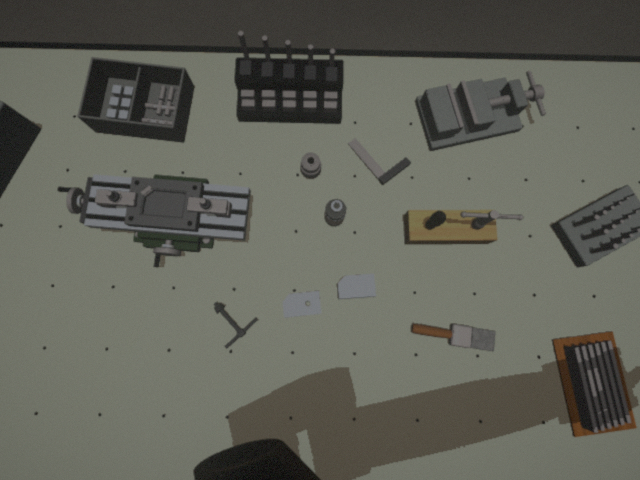

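View pics/scene0.png

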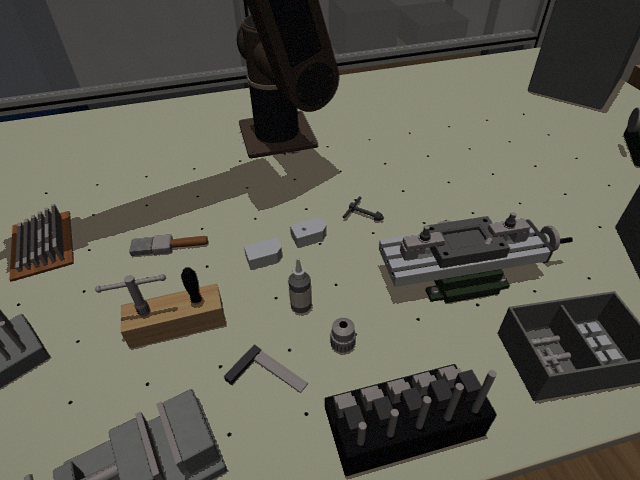

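Run:
```python
from h import *
im=cv2.imread("pics/top0.png")
def c(x,y,w,h,s): return cv2.resize(im[y:y+h,x:x+w],None,fx=s,fy=s,interpolation=cv2.INTER_CUBIC)
A=c(70,165,200,85,4)   #800x340
B=c(275,270,110,60,4)  #440x240
C=c(400,190,90+40,60,0x1*360/130) 
out=np.zeros((600,800,3),np.uint8); out[:340]=A; out[345:585,:440]=B; out[345:345+C.shape[0],440:440+C.shape[1]]=C[:, :360]
out=np.clip(out*1.6,0,255).astype(np.uint8)
cv2.imwrite("pics/crop1.png",out)
for n,p,z in(("block",(304,303),.028),("hole",(308,303),.028),("pocket",(165,205),.09),("blank",(357,287),.028),("wr",(491,215),.12),("stand",(451,226),.05),("chuckkey",(235,325),0.02),("bottle",(336,210),.1),("oil stud",(206,204),.134)):
  print(n,px2w("top0",[p],z).round(3))
```

```text
block [[ 0.433 -0.021  0.028]]
hole [[ 0.433 -0.028  0.028]]
pocket [[0.606 0.24  0.09 ]]
blank [[ 0.466 -0.122  0.028]]
wr [[ 0.592 -0.353  0.12 ]]
stand [[ 0.585 -0.302  0.05 ]]
chuckkey [[0.389 0.111 0.02 ]]
bottle [[ 0.6   -0.077  0.1  ]]
oil stud [[0.598 0.153 0.134]]
```

View pics/crop1.png

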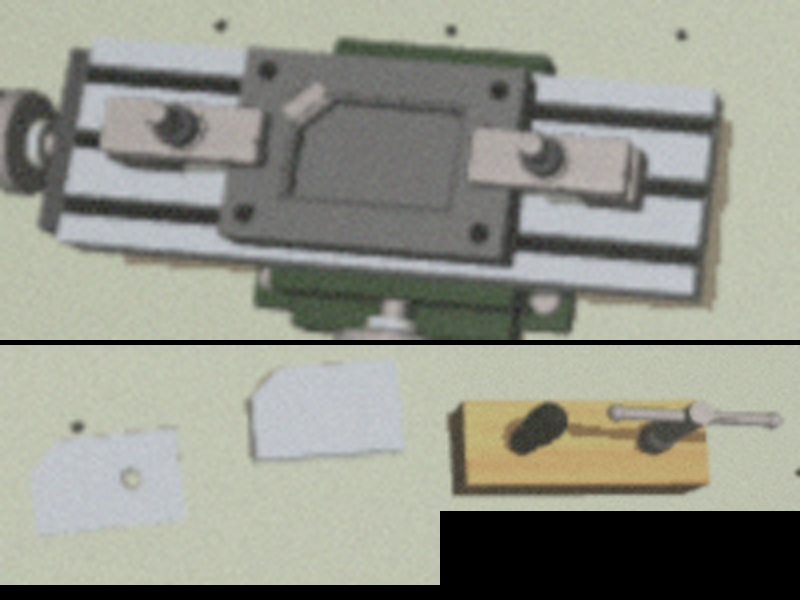

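Run:
```python
from h import *
A=lambda P:[(70+x/4,165+y/4) for x,y in P]
B=lambda P:[(275+x/4,270+(y-345)/4) for x,y in P]
b=px2w("top0",B([(178,430),(185,518),(38,532)]),.028)
print(b.round(4)); 
for i in(0,1): print("blk len",np.linalg.norm(b[i+1]-b[i])); 
v=b[1]-b[2]; u=b[0]-b[1]; print("yaws",np.degrees(np.arctan2(v[0],-v[1])),np.degrees(np.arctan2(u[1],u[0])), "ctr",(b[0]+b[2])/2, px2w("top0",B([(130,478)]),.028))
t=px2w("top0",A([(90,40),(718,92),(697,297),(58,242)]),.07); print(t.round(4),"ctr",t.mean(0))
for i,j in((1,0),(2,3)): w=t[j]-t[i]; print(np.linalg.norm(w),np.degrees(np.arctan2(-w[0],w[1])))
# plate
p=px2w("top0",A([(248,48),(535,70),(510,263),(222,237)]),.094);print(p.round(4),"ctr",p.mean(0))
C=lambda P:[(400+x/360*130,190+(y-345)/360*130) for x,y in P]
w=px2w("top0",C([(614-440,412),(778-440,420),(700-440,412)]),.128);print(w.round(4),w[:2].mean(0),np.linalg.norm(w[0]-w[1]))
s=ctrl.get_state();print(s["eef_pos"],R.from_quat(s["tcp_rot"]).as_matrix().round(3))
```

```text
[[ 0.456  -0.0499  0.028 ]
 [ 0.4142 -0.054   0.028 ]
 [ 0.4064  0.0161  0.028 ]]
blk len 0.041914933103977696
blk len 0.070476957387024
yaws 6.418778151955993 5.579916118259365 ctr [ 0.43116328 -0.01691656  0.028     ] [[ 0.43264366 -0.02725212  0.028     ]]
[[0.6669 0.3904 0.07  ]
 [0.6474 0.0882 0.07  ]
 [0.5477 0.0934 0.07  ]
 [0.5678 0.3943 0.07  ]] ctr [0.60745712 0.24158468 0.07      ]
0.30283640033674664 -3.685701857898935
0.30154444860481666 -3.831082653633889
[[0.657  0.3042 0.094 ]
 [0.6492 0.1701 0.094 ]
 [0.5576 0.1754 0.094 ]
 [0.567  0.3074 0.094 ]] ctr [0.60768753 0.23926894 0.094     ]
[[ 0.5905 -0.2995  0.128 ]
 [ 0.5874 -0.4043  0.128 ]
 [ 0.5916 -0.3546  0.128 ]] [ 0.58892155 -0.35188984  0.128     ] 0.10483786084030516
[ 0.26511175 -0.62017998  0.23020361] [[ 0.92   0.393 -0.   ]
 [ 0.393 -0.92   0.002]
 [ 0.    -0.002 -1.   ]]
```

move_arm --plan '[25,48,0,0,0,6.1,85,25,48,0,0,0,6.1,85,25,48,0,0,0,6.1,85,25,48,0,0,0,6.1,85,25,48,-5,0,0,6.1,85,25,48,-5,0,0,6.1,85,3,48,-10,0,0,6.1,85,3,48,-10,0,0,6.1,85,3,48,-10,0,0,6.1,85,3,48,-10,0,0,6.1,85,3,48,-10,0,0,6.1,85,2,48,-10,0,0,6.1,85]' --newtons 40

```text
time: 1.35
eef_pos: [0.4202, -0.0651, 0.1617]
tcp_rot: [0.666, 0.746, 0.0, 0.0]
contact_force: [0.5, -0.8, 0.0]
opening: 0.993
finger_force: 0.0
```

move_arm --plan '[0,15,0,0,0,0,85,0,12,0,0,0,0,85,0,0,0,0,0,0,85,0,0,0,0,0,0,85]'

```text
time: 1.75
eef_pos: [0.421, -0.0406, 0.1625]
tcp_rot: [0.667, 0.745, -0.0, 0.0]
contact_force: [0.8, 0.2, 0.1]
opening: 1.0
finger_force: 0.0
```

Run:
```python
from h import *
grab("wrist","w1"); s=ctrl.get_state(); print(s["eef_pos"],R.from_quat(s["tcp_rot"]).as_matrix().round(3),s["qpos"].round(2),s["contact_force"])
im=cv2.imread("pics/w1.png"); cv2.imwrite("pics/w1b.png",np.clip(im*1.4,0,255).astype(np.uint8))
```

```text
[ 0.42097822 -0.04092752  0.16248063] [[-0.109  0.994  0.001]
 [ 0.994  0.109 -0.001]
 [-0.001  0.001 -1.   ]] [-0.34 -0.23  2.23 -0.    1.13 -0.45] [-0.28951798  0.40644004 -0.35546394]
```

View pics/w1b.png

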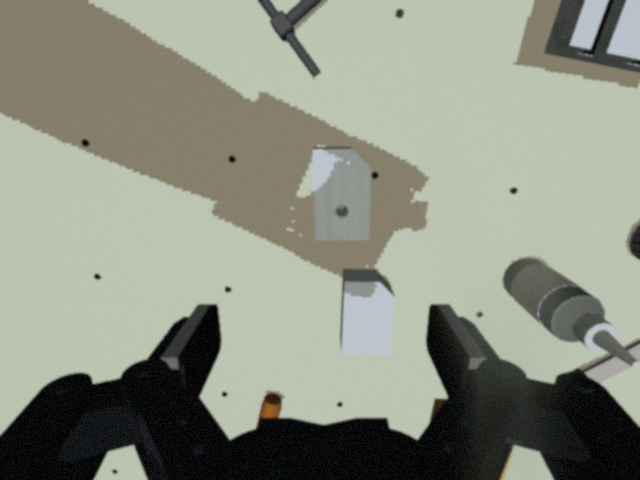

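Run:
```python
from h import *
h=px2w("w1",[(342,211)],.028)[0]; c=px2w("w1",[(313,150),(315,240.5),(370.5,240.5),(370.5,168)],.028)
print(h.round(4),c.round(4))
for i in(0,1,2): print(np.linalg.norm(c[i+1]-c[i]))
for a,b in((1,0),(2,3)): v=c[b]-c[a]; print("yaw",np.degrees(np.arctan2(-v[0],v[1])))
v=c[2]-c[1]; print("yaw",np.degrees(np.arctan2(v[1],v[0])))
y=np.radians(6); print("ctr from hole",h[:2]+.012*np.array([-np.sin(y),np.cos(y)]), "corners",(c[0]+c[2])[:2]/2)
im=cv2.imread("pics/w1b.png")[135:255,290:400]; cv2.imwrite("pics/w1c.png",cv2.resize(im,None,fx=5,fy=5,interpolation=cv2.INTER_CUBIC))
```

```text
[ 0.4345 -0.0276  0.028 ] [[ 0.4069  0.0166  0.028 ]
 [ 0.4158 -0.0544  0.028 ]
 [ 0.4606 -0.0494  0.028 ]
 [ 0.4518  0.0081  0.028 ]]
0.0715247910689396
0.045031159350284324
0.05821310948371515
yaw 7.137452990677544
yaw 8.645156469443823
yaw 6.331669761194878
ctr from hole [ 0.43323214 -0.01569165] corners [ 0.43374962 -0.01643704]
```

View pics/w1c.png

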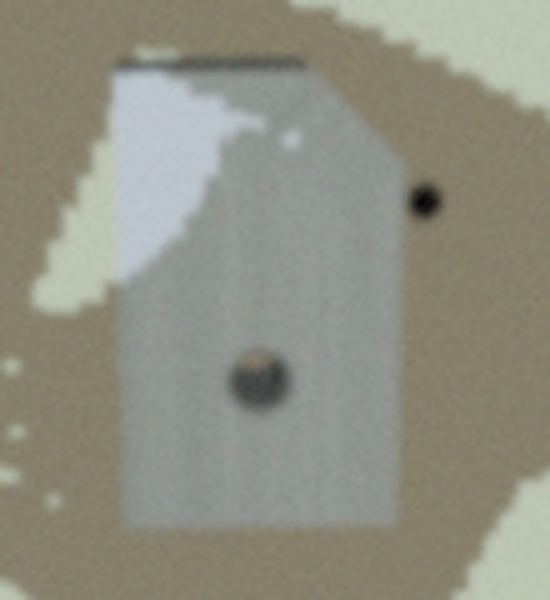

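move_arm --plan '[4,8,-30,0,0,0.6,85,4,8,-30,0,0,0,85,4,9,-30,0,0,0,85,0,0,-25,0,0,0,85,0,0,-15,0,0,0,85,0,0,0,0,0,0,85,0,0,0,0,0,0,85]'

```text
time: 2.5
eef_pos: [0.433, -0.0159, 0.0324]
tcp_rot: [0.664, 0.748, -0.0, 0.0]
contact_force: [0.4, -0.4, 0.9]
opening: 0.997
finger_force: 0.0
```

move_arm --plan '[0,0,-12,0,0,0,85,0,0,-11,0,0,0,85,0,0,0,0,0,0,85,0,0,0,0,0,0,30,0,0,0,0,0,0,30,0,0,0,0,0,0,30,0,0,0,0,0,0,30,0,0,0,0,0,0,30]' --newtons 60

```text
time: 3.3
eef_pos: [0.4334, -0.0151, 0.0098]
tcp_rot: [0.663, 0.749, 0.0, 0.001]
contact_force: [0.5, -0.2, 3.1]
opening: 0.496
finger_force: 63.4
```

move_arm --plan '[0,0,20,0,0,0,30,0,0,40,0,0,0,30,0,0,45,0,0,0,30,0,0,45,0,0,0,30,15,30,0,0,0,-2,30,22,33,0,0,0,-2,30,25,38,0,0,0,-2,30,25,38,0,0,0,-2,30,25,38,0,0,0,-2,30,25,38,0,0,0,-0.7,30,22,25,0,0,0,0,30,15,15,0,0,0,0,30]'

```text
time: 4.5
eef_pos: [0.6068, 0.2422, 0.1576]
tcp_rot: [0.729, 0.684, -0.001, -0.001]
contact_force: [-0.4, 0.1, -2.2]
opening: 0.5
finger_force: 62.9
```

move_arm --plan '[0,0,0,0,0,0,30,0,0,0,0,0,0,30]'

```text
time: 4.7
eef_pos: [0.6056, 0.2399, 0.1576]
tcp_rot: [0.73, 0.684, -0.001, -0.001]
contact_force: [-0.1, -0.0, -2.3]
opening: 0.497
finger_force: 63.0
```

Run:
```python
from h import *
grab("wrist","w2"); s=ctrl.get_state(); print(s["eef_pos"],R.from_quat(s["tcp_rot"]).as_matrix().round(4),s["qpos"].round(2),s["contact_force"],s["finger_force"])
im=cv2.imread("pics/w2.png"); im=np.clip(im*1.5,0,255).astype(np.uint8)
cv2.imwrite("pics/w2b.png",cv2.resize(im[0:450,20:620],None,fx=1.33,fy=1.33,interpolation=cv2.INTER_CUBIC))
```

```text
[0.6054539  0.23941147 0.15780726] [[ 6.570e-02  9.978e-01 -2.800e-03]
 [ 9.978e-01 -6.570e-02 -9.000e-04]
 [-1.100e-03 -2.800e-03 -1.000e+00]] [ 0.22  0.3   1.7  -0.    1.15  0.29] [-0.11494222 -0.31300191 -2.24095652] 62.957632541656494
```

View pics/w2b.png

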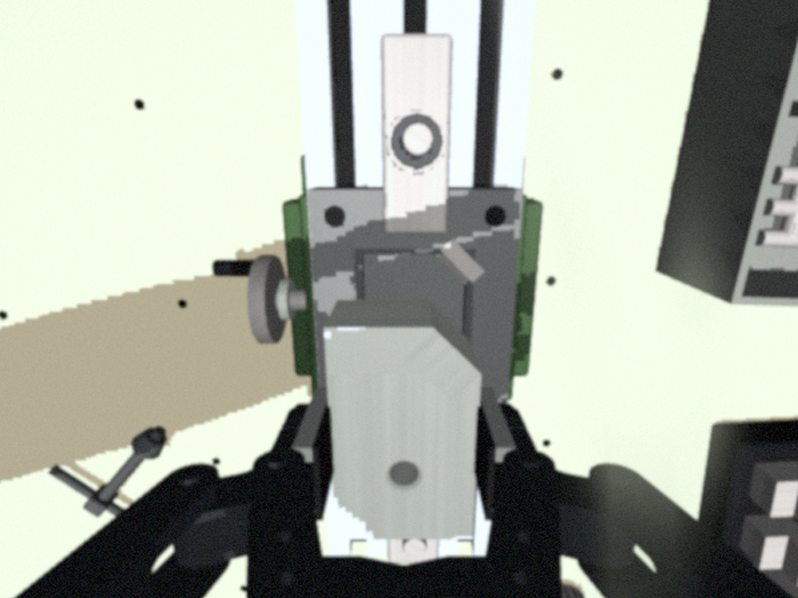

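```bash
python3 - <<'E'
from h import *
g=lambda P:[(20+x/1.3333,y/1.3333) for x,y in P]
def show(n,P,z): o=px2w("w2",g(P),z)[:,:2]; print(n,(o*1000).round(1).tolist()); return o
b=show("blk TL,c1,c2,BR,hole",[(324,327),(435,327),(481,373),(476,538),(404,474)],.176)
print("len +y edge",np.linalg.norm(b[0]-b[1]),"yaw",np.degrees(np.arctan2(*(b[1]-b[0])[::-1])),"hole-TL",np.linalg.norm(b[4]-b[0])," want",np.hypot(22,48))
v=b[2]-b[3];print("right len",np.linalg.norm(v),"yaw",np.degrees(np.arctan2(-v[0],v[1])))
p=show("plate TL TR",[(308,188),(519,188)],.094);v=p[1]-p[0];y=np.arctan2(v[1],v[0]);print("w",np.linalg.norm(v),np.degrees(y))
e=np.array([-np.sin(y),np.cos(y)]); print("pocket from plate",(p.mean(0)-.065*e))
s=show("stud",[(416,138)],.134)[0];print("from stud",s-.083*e)
t=show("table edges top L R",[(300,60),(533,60)],.07)
show("clamp end L R", [(385,232),(447,232)],.106); show("pocket mouth L-top",[(357,249)],.094);show("floor L-top",[(365,254)],.084)
s=show("slots mid",[(339,40),(491,40)],.07);
y=np.radians(-3.75);hb=b[4]+.012*np.array([-np.sin(y),np.cos(y)]);print("block ctr",hb)
E
python3 - <<'E'
import cv2,numpy as np
im=cv2.imread("pics/w2.png")[130:290,240:420]
cv2.imwrite("pics/w2c.png",cv2.resize(np.clip(im*2.2,0,255).astype(np.uint8),None,fx=4,fy=4,interpolation=cv2.INTER_CUBIC)[:600])
E
```

```text
blk TL,c1,c2,BR,hole [[586.0, 276.7], [616.4, 274.8], [628.7, 260.2], [626.2, 202.7], [604.8, 228.1]]
len +y edge 0.030424193238375856 yaw -3.6404876514879745 hole-TL 0.05212966297408094  want 52.80151512977634
right len 0.05757381208954949 yaw -2.481793022600758
plate TL TR [[569.8, 310.6], [657.4, 305.0]]
w 0.08769654487980619 -3.695495051392461
pocket from plate [0.60940776 0.2429518 ]
stud [[614.9, 325.5]]
from stud [0.60952971 0.2426294 ]
table edges top L R [[568.3, 362.9], [668.3, 356.4]]
clamp end L R [[601.0, 292.1], [625.9, 290.5]]
pocket mouth L-top [[587.8, 283.9]]
floor L-top [[590.0, 279.8]]
slots mid [[585.9, 369.4], [650.3, 365.2]]
block ctr [0.60559738 0.24010208]
```

View pics/w2c.png

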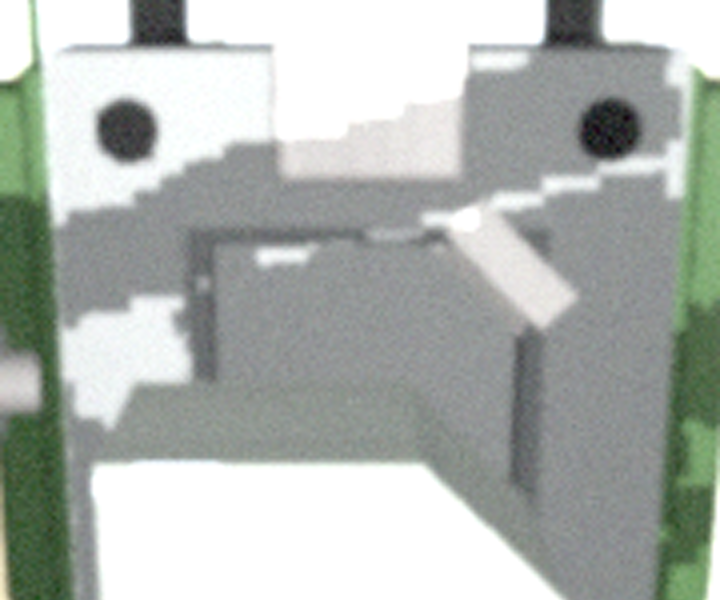

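Run:
```python
from h import *
g=lambda P:[(240+x/4,130+y/4) for x,y in P]
y=np.radians(-3.7);Rz=np.array([[np.cos(y),-np.sin(y)],[np.sin(y),np.cos(y)]]);o=np.array([.6094,.2428])
def show(n,P,z): q=px2w("w2",g(P),z)[:,:2]; print(n,((q-o)@Rz*1000).round(1).tolist())
show("mouth L,R (+-26.2)",[(190,300),(540,400)],.094)
show("floor L,R (+-23.2)",[(215,300),(513,400)],.084)
show("mouth top 40.2",[(280,230)],.094);show("floor top 37.2",[(300,242)],.084)
show("plate L,R 45",[(52,100),(688,100)],.094);show("plate top 65",[(100,49),(600,50)],.094)
show("screws",[(127,130),(609,129)],.094)
show("clamp L R 13 end48",[(278,180),(462,180)],.106)
# block lower +y edge at z_bottom=.148
show("blk bottom +y edge",[(140,385),(405,385)],.148)
show("blk top TL,c1",[(94,463),(423,463)],.176)
show("blk top c1 to c2 line",[(423,463),(555,590)],.176)
```

```text
mouth L,R (+-26.2) [[-24.7, 28.9], [27.1, 13.7]]
floor L,R (+-23.2) [[-21.9, 26.7], [24.4, 10.7]]
mouth top 40.2 [[-11.4, 39.2]]
floor top 37.2 [[-8.8, 35.7]]
plate L,R 45 [[-43.2, 57.6], [45.9, 57.6]]
plate top 65 [[-36.1, 64.5], [33.2, 64.4]]
screws [[-32.9, 53.4], [35.1, 53.6]]
clamp L R 13 end48 [[-11.1, 48.1], [13.6, 48.1]]
blk bottom +y edge [[-24.9, 31.5], [4.3, 31.6]]
blk top TL,c1 [[-25.4, 32.2], [4.7, 32.2]]
blk top c1 to c2 line [[4.7, 32.2], [17.3, 19.6]]
```

move_arm --plan '[5,2.5,-10,0,0,0,30,0,0,-20,0,0,0,30,0,0,-13,0,0,0,30,0,0,-5,0,0,0,30,0,0,0,0,0,0,30,0,0,0,0,0,0,30]'

```text
time: 5.35
eef_pos: [0.612, 0.2424, 0.1116]
tcp_rot: [0.73, 0.683, 0.0, 0.0]
contact_force: [0.5, 0.5, -1.5]
opening: 0.501
finger_force: 63.0
```

Run:
```python
from h import *
grab("wrist","w3"); s=ctrl.get_state(); print(s["eef_pos"],R.from_quat(s["tcp_rot"]).as_matrix().round(4),s["contact_force"],s["finger_force"])
im=cv2.imread("pics/w3.png"); print(w2px("w3",[[.6106,.2418,.112],[.6106,.2418,.094]]))
cv2.imwrite("pics/w3c.png",cv2.resize(np.clip(im[100:340,200:460]*1.9,0,255).astype(np.uint8),None,fx=2.5,fy=2.5,interpolation=cv2.INTER_CUBIC))
```

```text
[0.61227983 0.24256827 0.11213921] [[ 6.570e-02  9.978e-01  1.700e-03]
 [ 9.978e-01 -6.570e-02  4.000e-04]
 [ 5.000e-04  1.700e-03 -1.000e+00]] [ 0.36494521 -0.98602325 -2.45716615] 63.001545667648315
[[320.2481764  309.24694567]
 [320.51912647 291.13408155]]
```

View pics/w3c.png

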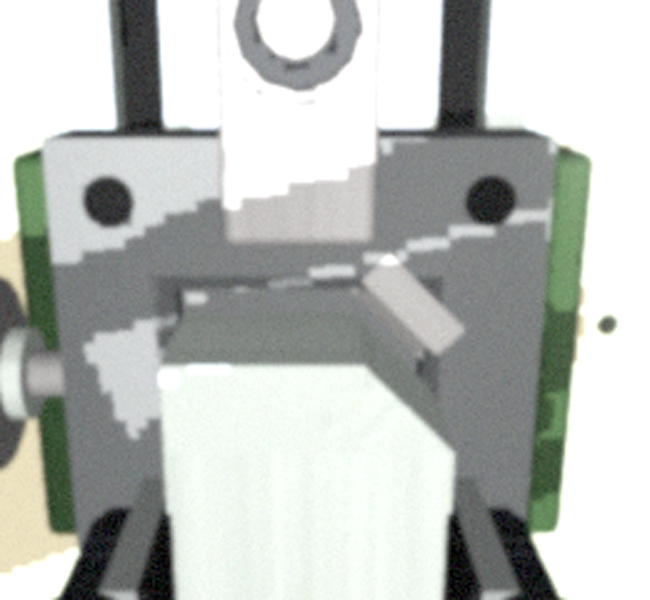

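Run:
```python
from h import *
g=lambda P:[(200+x/2.5,100+y/2.5) for x,y in P]
y=np.radians(-3.7);Rz=np.array([[np.cos(y),-np.sin(y)],[np.sin(y),np.cos(y)]]);o=np.array([.6106,.2418])
def show(n,P,z,w): q=px2w("w3",g(P),z)[:,:2]; print(n,((q-o)@Rz*1000-np.array(w)).round(1).tolist())
show("mouth TL,TR",[(157,277),(441,277)],.094,[[-26.2,40.2],[26.2,40.2]])
show("floor TL",[(183,290)],.084,[-23.2,37.2])
show("plate L,R",[(45,138),(553,140)],.094,[[-45,65],[45,65]])
show("screws (mid)",[(108,201),(491,201)],.094,[[-34,54],[34,54]])
show("clamp",[(228,241),(373,241)],.106,[[-13,48],[13,48]])
show("blk top",[(162,367),(365,367),(454,452)],.1302,[[-22,36],[8,36],[22,22]])
show("blk bot",[(180,310)],.1022,[-22,36])
```

```text
mouth TL,TR [[-0.1, 0.3], [-0.5, 0.3]]
floor TL [[0.2, -1.7]]
plate L,R [[0.5, 0.4], [-0.8, -0.0]]
screws (mid) [[-0.3, 0.4], [-0.0, 0.4]]
clamp [[1.0, 1.6], [-0.8, 1.6]]
blk top [[2.0, -0.3], [1.7, -0.3], [1.4, 0.1]]
blk bot [[0.9, 0.6]]
```

move_arm --plan '[-1.5,0.4,0,0,0,0,30,0,0,-4,0,0,0,30,0,0,-3,0,0,0,30,0,0,0,0,0,0,30,0,0,0,0,0,0,30]'

```text
time: 5.9
eef_pos: [0.61, 0.2429, 0.1038]
tcp_rot: [0.73, 0.684, -0.0, -0.0]
contact_force: [-0.4, 0.2, -2.4]
opening: 0.499
finger_force: 63.0
```

move_arm --plan '[0,0,-2.5,0,0,0,30,0,0,-2.5,0,0,0,30,0,0,0,0,0,0,30,0,0,0,0,0,0,30]'

```text
time: 6.3
eef_pos: [0.61, 0.2429, 0.0989]
tcp_rot: [0.73, 0.683, -0.0, -0.0]
contact_force: [-0.1, 0.5, -1.9]
opening: 0.496
finger_force: 63.0
```

No contact force: it is dropping in.

move_arm --plan '[0,0,-2,0,0,0,30,0,0,-2,0,0,0,30,0,0,-1,0,0,0,30,0,0,0,0,0,0,30,0,0,0,0,0,0,30]'

```text
time: 6.8
eef_pos: [0.6101, 0.2429, 0.0941]
tcp_rot: [0.73, 0.683, -0.0, 0.0]
contact_force: [-0.2, -0.4, -1.8]
opening: 0.496
finger_force: 62.9
```

move_arm --plan '[0,0,-0.5,0,0,0,30,0,0,-0.5,0,0,0,30,0,0,0,0,0,0,30,0,0,0,0,0,0,30]'

```text
time: 7.2
eef_pos: [0.6102, 0.2429, 0.0939]
tcp_rot: [0.73, 0.684, 0.0, 0.0]
contact_force: [-2.7, -0.9, 3.0]
opening: 0.498
finger_force: 63.5
```

move_arm --plan '[0,0,0,0,0,0,50,0,0,0,0,0,0,60,0,0,0,0,0,0,70,0,0,0,0,0,0,70,0,0,10,0,0,0,70,0,0,20,0,0,0,75,0,0,30,0,0,0,75,0,0,0,0,0,0,75,0,0,0,0,0,0,75]'

```text
time: 8.1
eef_pos: [0.611, 0.2431, 0.1549]
tcp_rot: [0.73, 0.683, 0.001, 0.001]
contact_force: [-0.4, -0.4, -0.2]
opening: 0.876
finger_force: 0.0
```

Run:
```python
from h import *
grab("wrist","w4"); s=ctrl.get_state(); print(s["eef_pos"],R.from_quat(s["tcp_rot"]).as_matrix().round(4),s["contact_force"],s["finger_force"])
im=cv2.imread("pics/w4.png")
cv2.imwrite("pics/w4c.png",cv2.resize(np.clip(im[130:430,220:440]*1.5,0,255).astype(np.uint8),None,fx=2,fy=2,interpolation=cv2.INTER_CUBIC))
```

```text
[0.61002073 0.24290012 0.15327426] [[ 6.560e-02  9.978e-01  2.000e-04]
 [ 9.978e-01 -6.560e-02  1.000e-04]
 [ 1.000e-04  2.000e-04 -1.000e+00]] [ 0.41772529 -0.01711607  0.30734988] 0.0
```

View pics/w4c.png

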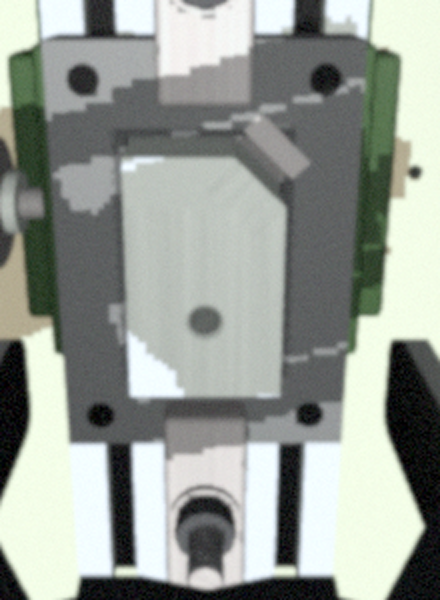

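Run:
```python
from h import *
g=lambda P:[(220+x/2,130+y/2) for x,y in P]
y=np.radians(-3.7);Rz=np.array([[np.cos(y),-np.sin(y)],[np.sin(y),np.cos(y)]]);o=np.array([.6106,.2420])
def show(n,P,z,w): q=px2w("w4",g(P),z)[:,:2]; print(n,((q-o)@Rz*1000-np.array(w)).round(1).tolist(),q[-1].round(4))
show("blk TL,c1,c2,BR,BL",[(121,157),(234,157),(287,206),(281,398),(130,398)],.112,[[-22,36],[8,36],[22,22],[22,-36],[-22,-36]])
show("hole",[(205,320)],.112,[0,-12])
show("plate",[(41,38),(369,38),(341,442),(69,442)],.094,[[-45,65],[45,65],[45,-65],[-45,-65]])
```

```text
blk TL,c1,c2,BR,BL [[-0.1, 0.1], [-0.3, 0.1], [0.2, 0.5], [0.4, -0.7], [-0.2, -0.6]] [0.5861 0.2069]
hole [[-0.0, 0.7]] [0.6098 0.2307]
plate [[-0.1, 0.5], [0.3, 0.4], [-0.1, 0.3], [-0.0, 0.6]] [0.5615 0.1806]
```

move_arm --plan '[0,-10,35,0,0,0,85,0,-30,32,0,0,0,85,0,-45,0,0,0,0,85,0,-48,0,0,0,1,85,0,-50,0,0,0,1,85,-3,-50,0,0,0,0,85,-3,-50,0,0,0,0,85,-3,-50,0,0,0,0,85,-3,-50,0,0,0,0,85,-3,-50,0,0,0,0,85,-3,-50,0,0,0,0,85,-2,-45,0,0,0,0,85]'

```text
time: 9.35
eef_pos: [0.5889, -0.2865, 0.2182]
tcp_rot: [0.718, 0.696, -0.0, -0.001]
contact_force: [0.8, -1.1, 0.1]
opening: 0.996
finger_force: 0.0
```

move_arm --plan '[0,-30,0,0,0,0,85,0,-20,0,0,0,0,85,0,0,0,0,0,0,85,0,0,0,0,0,0,85]'

```text
time: 9.75
eef_pos: [0.59, -0.3336, 0.219]
tcp_rot: [0.718, 0.696, 0.0, -0.001]
contact_force: [0.8, 0.3, 0.1]
opening: 0.995
finger_force: 0.0
```

Run:
```python
from h import *
grab("wrist","w5"); s=ctrl.get_state(); print(s["eef_pos"],R.from_quat(s["tcp_rot"]).as_matrix().round(4),s["qpos"].round(2))
im=cv2.imread("pics/w5.png")
for z in(.128,.14): print(w2px("w5",[[.590,-.352,z],[.590,-.297,z],[.587,-.407,z]]).round(0).tolist())
cv2.imwrite("pics/w5c.png",cv2.resize(np.clip(im*1.4,0,255).astype(np.uint8),None,fx=1.25,fy=1.25,interpolation=cv2.INTER_CUBIC))
```

```text
[ 0.59021307 -0.33299381  0.21939436] [[ 0.0297  0.9996 -0.0011]
 [ 0.9996 -0.0297  0.0015]
 [ 0.0015 -0.0011 -1.    ]] [-0.66  0.3   1.58  0.    1.26 -0.63]
[[324.0, 267.0], [322.0, 190.0], [322.0, 336.0]]
[[324.0, 274.0], [322.0, 193.0], [322.0, 345.0]]
```

View pics/w5c.png

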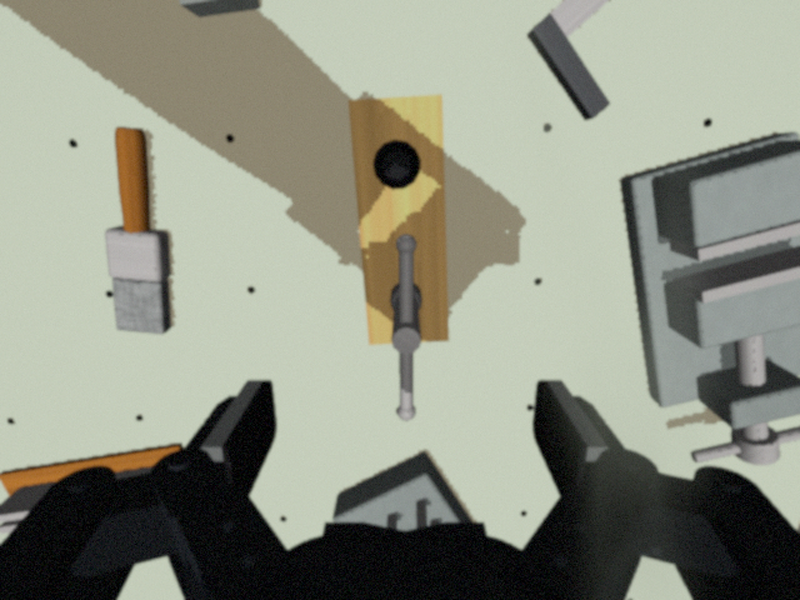

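Run:
```python
from h import *
g=lambda P:[(x/1.25,y/1.25) for x,y in P]
def show(n,P,z): q=px2w("w5",g(P),z)[:,:2]; print(n,(q*1000).round(1).tolist(),"mean",q.mean(0).round(4)); return q
show("top",[(406,340)],.140)
b=show("bar",[(406,243),(405.5,411)],.128);v=b[0]-b[1];print(np.linalg.norm(v),np.degrees(np.arctan2(-v[0],v[1])))
show("collar top (68->.078)",[(405,300)],.078)
s=show("stand",[(350,98),(441,95),(447,340),(370,343)],.05)
```

```text
top [[590.4, -350.4]] mean [ 0.5904 -0.3504]
bar [[591.9, -300.3], [588.6, -401.1]] mean [ 0.5902 -0.3507]
0.10087957693092478 -1.8313624455309176
collar top (68->.078) [[589.9, -348.1]] mean [ 0.5899 -0.3481]
stand [[558.6, -220.7], [616.6, -220.7], [620.2, -389.7], [562.3, -390.4]] mean [ 0.5895 -0.3054]
```

move_arm --plan '[0,-9,-10,0,0,0,85,0,-8.5,-20,0,0,0,85,0,0,-30,0,0,0,85,0,0,-30,0,0,0,85,0,0,-25,0,0,0,85,0,0,-12,0,0,0,85,0,0,0,0,0,0,85,0,0,0,0,0,0,85]'

```text
time: 10.6
eef_pos: [0.5908, -0.3521, 0.094]
tcp_rot: [0.718, 0.696, 0.0, 0.001]
contact_force: [0.7, -0.5, 1.4]
opening: 0.993
finger_force: 0.0
```

move_arm --plan '[-0.5,1.5,-3,0,0,0,70,0,0,0,0,0,0,50,0,0,0,0,0,0,30,0,0,0,0,0,0,10,0,0,0,0,0,0,5,0,0,0,0,0,0,5,0,0,0,0,0,0,5]' --newtons 60

```text
time: 11.3
eef_pos: [0.5901, -0.3508, 0.0907]
tcp_rot: [0.718, 0.696, 0.0, 0.001]
contact_force: [0.7, 0.2, 2.1]
opening: 0.17
finger_force: 58.3
```

move_arm --plan '[0,0,0,0,0,0,5,0,0,0,0,0,0,5,0,0,0,0,0,0,5]'

```text
time: 11.6
eef_pos: [0.5901, -0.3508, 0.0907]
tcp_rot: [0.718, 0.696, 0.0, 0.001]
contact_force: [-0.0, 0.5, 3.4]
opening: 0.167
finger_force: 58.4
```

move_arm --plan '[0,0,8,0,0,0,5,0,0,15,0,0,0,5,0,0,20,0,0,0,5,0,0,25,0,0,0,5,0,0,30,0,0,0,5,0,0,35,0,0,0,5,0,0,35,0,0,0,5,0,0,20,0,0,0,5,0,0,0,0,0,0,5,0,0,0,0,0,0,5]' --newtons 80

```text
time: 12.6
eef_pos: [0.5891, -0.3502, 0.2777]
tcp_rot: [0.718, 0.696, -0.0, -0.001]
contact_force: [-0.6, -1.4, -2.9]
opening: 0.165
finger_force: 78.3
```

Run:
```python
from h import *
grab("wrist","w6"); s=ctrl.get_state(); print(s["eef_pos"],R.from_quat(s["tcp_rot"]).as_matrix().round(4),s["contact_force"],s["wrist_torque"],s["opening"])
# bright thin bar: print row-wise bright-run around column 324 
im=cv2.imread("pics/w6.png",0)
for r in range(180,470,12): print(r,im[r,276:372:4].tolist())
c=s["eef_pos"]; Rm=R.from_quat(s["tcp_rot"]).as_matrix()
tip=c+Rm@[0,0,.0807]
for n,z,yy in(("top",.130,0),("bar+",.118,.055),("bar-",.118,-.055),("collar",.054,0),("tip",0,0)): print(n,w2px("w6",[tip+Rm@[yy,0,-z]]).round(1))
```

```text
[ 0.58870344 -0.34988389  0.27603183] [[ 0.0308  0.9995 -0.0032]
 [ 0.9995 -0.0308  0.0024]
 [ 0.0023 -0.0032 -1.    ]] [ 0.34980619  0.84959155 -3.54375347] [ 0.00706863  0.02954372 -0.04023339] 0.16341786951798126
180 [103, 104, 105, 104, 107, 133, 142, 136, 135, 135, 113, 87, 91, 94, 88, 89, 89, 87, 93, 95, 104, 104, 105, 106]
192 [154, 157, 139, 106, 106, 84, 89, 84, 87, 85, 83, 89, 91, 91, 87, 90, 90, 87, 91, 95, 104, 103, 106, 106]
204 [156, 156, 157, 155, 155, 136, 89, 85, 86, 84, 67, 58, 61, 50, 78, 89, 92, 88, 94, 92, 105, 106, 105, 104]
216 [156, 156, 155, 156, 155, 150, 88, 81, 88, 113, 123, 129, 131, 122, 115, 94, 72, 86, 89, 92, 106, 105, 106, 122]
228 [156, 156, 155, 156, 156, 153, 133, 136, 95, 117, 130, 139, 140, 132, 120, 100, 85, 88, 90, 91, 104, 135, 155, 155]
240 [154, 155, 155, 155, 155, 155, 153, 155, 149, 98, 121, 132, 129, 80, 74, 124, 156, 155, 141, 130, 154, 155, 156, 155]
252 [155, 155, 155, 155, 156, 155, 155, 156, 155, 85, 75, 82, 92, 81, 72, 128, 155, 157, 156, 156, 155, 155, 157, 154]
264 [154, 155, 154, 154, 155, 155, 154, 156, 121, 60, 77, 85, 90, 79,
[... 1103 characters left out ...]
 86, 84, 85, 84, 85, 84, 93, 67, 42, 13, 12, 3, 5, 10]
408 [8, 1, 0, 16, 1, 107, 109, 42, 117, 115, 71, 82, 83, 79, 65, 66, 103, 88, 136, 29, 4, 9, 12, 12]
420 [8, 5, 0, 13, 4, 38, 30, 45, 140, 56, 71, 79, 84, 80, 64, 53, 104, 27, 51, 15, 14, 1, 9, 2]
432 [11, 0, 9, 8, 12, 10, 9, 7, 7, 8, 9, 13, 11, 2, 12, 8, 3, 0, 9, 11, 7, 10, 12, 12]
444 [5, 4, 3, 9, 12, 9, 5, 5, 11, 11, 2, 10, 11, 14, 13, 7, 0, 11, 7, 14, 3, 0, 12, 12]
456 [7, 11, 5, 15, 14, 13, 11, 2, 4, 6, 4, 3, 8, 12, 7, 14, 8, 8, 3, 3, 11, 11, 5, 4]
468 [9, 4, 8, 8, 5, 2, 8, 10, 5, 11, 0, 10, 4, 2, 8, 3, 5, 15, 0, 2, 6, 17, 10, 0]
top [[322.3 380. ]]
bar+ [[322.2 202.3]]
bar- [[322.3 474.3]]
collar [[322.4 279.9]]
tip [[322.4 245.8]]
```

move_arm --plan '[0,15,3,0,0,0,5,1,30,2,0,0,0,5,2,40,0,0,0,0,5,2,45,0,0,0,0,5,2,45,0,0,0,0,5,2,45,0,0,0,0,5,2,45,0,0,0,0,5,2,45,0,0,0,0,5,2,45,0,0,0,0,5,2,45,0,0,0,0,5,2,45,0,0,0,0,5,2,40,0,0,0,0,5]'

```text
time: 13.85
eef_pos: [0.6089, 0.1375, 0.2813]
tcp_rot: [0.717, 0.697, -0.001, -0.001]
contact_force: [1.1, -1.1, -1.8]
opening: 0.167
finger_force: 78.3
```

move_arm --plan '[0,40,0,0,0,0,5,0,30,0,0,0,0,5,0,20,0,0,0,0,5,0,8,0,0,0,0,5,0,0,0,0,0,0,5,0,0,0,0,0,0,5,0,0,0,0,0,0,5]'

```text
time: 14.55
eef_pos: [0.6107, 0.2313, 0.2829]
tcp_rot: [0.718, 0.696, -0.0, -0.0]
contact_force: [-0.2, -0.3, -2.0]
opening: 0.167
finger_force: 78.3
```

move_arm --plan '[-1,-1,-20,0,0,0,5,0,0,-25,0,0,0,5,0,0,-13,0,0,0,5,0,0,0,0,0,0,5,0,0,0,0,0,0,5,0,0,0,0,0,0,5]'

```text
time: 15.15
eef_pos: [0.6106, 0.2314, 0.227]
tcp_rot: [0.718, 0.696, 0.001, 0.001]
contact_force: [-1.0, 0.2, -1.2]
opening: 0.165
finger_force: 78.3
```

Run:
```python
from h import *
grab("scene","s7"); grab("wrist","w7"); grab("top","t7")
s=ctrl.get_state(); print(s["eef_pos"],R.from_quat(s["tcp_rot"]).as_matrix().round(4))
tip=s["eef_pos"]-[0,0,.0807]
for z in(0,.02,.04,.054,.068,.08): print(z,w2px("s7",[tip+[0,0,z]]).round(1),"r",w2px("s7",[tip+[0,.005,z],tip+[0,.0105,z]]).round(1)[:,0])
hole=np.array([.6095,.2306,.112]);print("hole",w2px("s7",[hole]).round(1))
a=cv2.imread("pics/s7.png",0).astype(int); x0,y0=[int(v) for v in w2px("s7",[tip])[0]]
for r in range(y0-46,y0+34,3): print(r,x0-22,"".join("%4d"%v for v in a[r,x0-22:x0+23:2]))
```

```text
[0.61031461 0.23160242 0.22666623] [[ 3.070e-02  9.995e-01  2.400e-03]
 [ 9.995e-01 -3.070e-02  5.000e-04]
 [ 6.000e-04  2.400e-03 -1.000e+00]]
0 [[465.9 215.9]] r [468.5 471.3]
0.02 [[468.3 207.3]] r [470.9 473.7]
0.04 [[470.7 198.3]] r [473.4 476.3]
0.054 [[472.5 191.8]] r [475.2 478.1]
0.068 [[474.3 185.1]] r [477. 480.]
0.08 [[475.9 179.3]] r [478.6 481.6]
hole [[461.4 229.8]]
169 443  141 143 143 143 142 141 144 142 141 140 143 143 143  28   5  11  35  38  50  13   5  14   1
172 443  141 144 143 144 143 141 143 142 141 144 142 143 109  22   5  17  30  38  43   0   5   3  10
175 443  140 144 141 140 144 143 142 142 142 143 142 140 135   0   4  34  27  51  32   6   5   9  12
178 443  141 142 142 141 142 145 144 142 141 141 143 141 142 144 137  38  37  53  10   7  13   8   8
181 443  144 141 135 120 142 141 141 140 143 143 143 144 141 144  56  28  43  30   6   2   3   0  69
184 443  142 142 145 142 143 141 143 140 141 141 141 142 144 111  35  48  47  50  51 128 144 142 146
187 443  144 142 142 143 143 141 143 141 142 143 141 142 139  36  58  50  49  44  46 150 140 141 143
190 443  
[... 1310 characters left out ...]
3   62  47  76  86  90  89  90  88  76  69  80  86  88  88  88  88  89  88  87  88  88  85  82
232 443   45  46  45  60  88  89  90  89  87  80  79  90  87  89  88  89  89  90  85  89  86  88  49
235 443   59  46  47  47  77  91  90  88  89  88  89  92  89  89  86  87  87  87  89  92  83  53  32
238 443  116  64  46  51  43  73  84  87  86  89  89  80  76  68  64  70  64  69  68  69  65  37  44
241 443   52  38  43  46  46  49  65  65  66  69  65  64  66  66  68  66  70  66  69  68  52  46  63
244 443   46  37  40  39  47  55  70  65  67  69  68  67  68  68  69  70  69  71  61  53  43  39  51
247 443   40  74  39  34  43  72  65  70  68  51  53  34  34  38  37  37  39  41  35  36  36  38  37
```

move_arm --plan '[-1,-1,-6,0,0,0,5,0,0,-6,0,0,0,5,0,0,-5,0,0,0,5,0,0,-3,0,0,0,5,0,0,0,0,0,0,5,0,0,0,0,0,0,5]'

```text
time: 15.9
eef_pos: [0.6087, 0.2305, 0.205]
tcp_rot: [0.718, 0.696, -0.0, -0.0]
contact_force: [0.3, 0.4, -1.7]
opening: 0.167
finger_force: 78.3
```

move_arm --plan '[0.5,0,-2,0,0,0,5,0,0,-2,0,0,0,5,0,0,0,0,0,0,5,0,0,0,0,0,0,5,0,0,0,0,0,0,5,0,0,0,0,0,0,5]'

```text
time: 16.5
eef_pos: [0.6092, 0.2305, 0.2013]
tcp_rot: [0.718, 0.696, 0.0, 0.0]
contact_force: [-0.4, -0.5, -1.8]
opening: 0.164
finger_force: 78.3
```

Run:
```python
from h import *
grab("scene","s8"); 
s=ctrl.get_state(); print(s["eef_pos"],s["contact_force"],s["dq"].round(3),s["finger_force"])
tip=s["eef_pos"]-[0,0,.0807]
print("tip",w2px("s8",[tip]).round(1),"hole",w2px("s8",[[.6095,.2306,.112]]).round(1),"dirs x,y,z 10mm",(w2px("s8",tip+.01*np.eye(3))-w2px("s8",[tip])).round(1).tolist())
a=cv2.imread("pics/s8.png",0).astype(int)
for r in range(212,238): print(r,452,"".join("%4d"%v for v in a[r,452:480]))
```

```text
[0.60919921 0.23045449 0.20124577] [-0.6508455   0.3790878  -2.38727463] [ 0.     0.     0.001  0.002  0.001 -0.001] 78.29469680786133
tip [[462.2 226.3]] hole [[461.4 229.8]] dirs x,y,z 10mm [[2.6, 3.6], [5.0, -1.0], [1.1, -4.1]]
212 452  143 143 142 142 141 142 146 142 143 145 144 140 106  36  39  40  41  38  37  44  21  71 119 146 143 141 142 145
213 452  143 145 142 144 141 144 142 142 142 146 146 138  60  43  48  47  65 122 146 132   3  45 117 147 144 144 144 143
214 452  143 144 143 145 143 144 143 143 143 144 142 110  31  43  51  49  75 148 148 147 142 143 144 141 142 143 140 141
215 452  143 143 142 144 144 143 143 141 144 146 138  54  37  48  48  48  86 148 147 143 144 143 144 145 143 143 144 144
216 452  144 142 144 140 142 142 141 142 145 140 102  30  44  47  45  43  76 147 147 142 146 144 145 145 145 147 147 148
217 452  145 143 144 142 144 143 145 145 144 142 103  21  39  48  49  52  85 152 148 147 146 148 146 144 126 111 109  91
218 452  143 142 141 142 143 144 144 142 147 140  51  26  31  32  37  35  75 124  96 102 111  92  78  77  73  73  72  71
219 452  146 146 145 1
[... 1576 characters left out ...]
 90  89  91  89  87  80  79  80  88  91  88  91  89  88  86  87  89  91  89  88  87  88  88  86
233 452   87  88  88  89  92  89  90  91  90  91  91  88  90  90  90  87  88  89  89  88  87  90  92  88  89  88  85  86
234 452   91  87  90  88  87  91  90  89  88  88  90  90  89  90  89  90  88  89  90  89  90  88  88  84  88  89  85  89
235 452   90  91  87  87  89  91  88  91  89  89  86  89  91  89  87  87  85  86  87  86  87  87  88  89  88  88  87  92
236 452   77  93  89  90  89  91  86  87  87  90  87  89  84  88  86  89  88  88  89  88  91  90  90  93  88  84  81  77
237 452   58  89  86  89  89  87  89  89  87  85  88  88  88  87  91  90  90  88  83  78  79  78  71  69  70  67  68  66
```

```bash
python3 -c "
from h import *
print(order.sign_off())"
```

```text
the job is handed in; nothing more can be done
None
```

The job is handed in: the block is seated in the pocket and released, and the wrench is held upright about 8–9 mm above the middle of its hole. I measured no wrench contact with the block, fixture or clamps. The bystanders were not re-checked at the end, and no verdict came back from the sign-off.

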